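Stand the fallen townhouse up and jack the street deck level

ROBOT

A 6-joint arm with a two-finger parallel gripper is mounted at the origin on the work surface. World frame = base frame: x ahead of the robot, y to its left, z up, the work surface at z = 0. Lengths are in m, angles in rad, forces in N, time in s.
With the tool pointing down it reaches from about 0.35 to 0.85 m from the base axis. Payload 8.1 kg.
Tool frame: the origin (TCP) lies on the centre line of the jaws, within the pads' length; the fingertips stand 17 mm ahead of it and the grasp point (between the pads) lies 2 mm behind it; x points along the fingers, z is the direction in which the jaws open and shut, and the axes are right-handed (so a half turn about x gives the same grasp; the last joint's range is limited). The gripper opens to 93 mm and grips with 3 to 60 N. Pads are 15 mm wide; open, the fingers measure 128 mm over their backs; the gripper's body (75 mm by 188 mm) begins 65 mm behind the grasp point.
Start: joints at [-1.348, 0.13, 1.488, -0, 1.523, -0.085], TCP at [0.182, -0.572, 0.236] pointing down, gripper open.
Joint ranges: [-2.96, 2.96], [-0.89, 2.26], [0.02, 2.5], [-1.34, 4.48], [0, 2.73], [-2.66, 2.66]. Speed limits (rad/s): [2.39, 2.39, 2.79, 3.14, 3.14, 3.14].

INTERFACE

Orientations are given as a rotation vector (axis times angle).
In Python, from plant import telemetry, optics, workorder gives the robot as it stands.
- The arm moves only by the shell command python3 -m inch 'ROWS' [FORCE]. ROWS is JSON, a list that holds one entry, the list of rows, each a list of 7 numbers: the shift along the tool's x, y, z in m, then the turn, a rotation vector about the tool's x, y, z in rad, then the opening, from 0 (shut) to 1 (fully open). In form: [[[tx, ty, tz, ax, ay, az, grip], ...]]. A call has 1 to 20 rows; each row shifts and turns the pose as measured when the row begins, along the tool's axes as they then stand; what a row does not reach is not made up. A row lasts 1/10 s, in which the tool goes at most 50 mm and 8.59 degrees, less where a joint would pass 70% of its speed; a pose out of reach is approached as far as the arm can. A call is refused whole if a number of a shift passes 0.05 or a number of a turn 0.15, either way. A call with a gripper value outside its range is refused whole. The fingers move at their own pace and stop on an object; FORCE is the grip in N (left out, the last holds). Time passes only in rows, so rows that do not move let the fingers close. It gives the time, the measured TCP pose, the force and the opening at its end, in the units of the state.
- telemetry.read_state(): the state, without advancing time (a new reading comes with each control period).
- optics.read_camera(name): name is "scene" or "top" or "wrist"; returns a dict with "frame" (384x512x3 uint8, blue, green, red), "fx", "fy", "cx", "cy" (pixels), "D" ([k1, k2, p1, p2, k3] as OpenCV has them; the pictures are not rectified), "rvec" (rotation vector, rad) and "tvec" (3), from world to camera coordinates, as OpenCV has them. Camera axes: x right, y down, z forward; pixel columns grow to the right and rows downward; lengths in m; the calibration is good to about 2 mm. A picture is of the moment at which its call begins. There is no depth.
- workorder.close_job(): hands the job in, once; it reports no verdict.
The state is a dict: "t": time; "q": joint angles; "dq": joint speeds; "joint_torque": joint torques, N m; "tool_pos": TCP position; "orientation": TCP orientation; "force": force on the tool from outside, world axes, zero at the start; "wrist_torque": the same for the moment, N m; "opening": finger opening in m.
Only numpy, scipy, OpenCV 4.12 (cv2) and the standard library are available. Lean on these libraries where they do the work, as an engineer would, in place of code of your own. Each camera call takes 0.05 s, during which the arm holds its last target. There are 200 camera calls.

TASK

One model townhouse on the low street deck of the city display has fallen over: first stand it upright on its outlined plot in the row, between the little tree and the cottage, without knocking either of them over, and let go of it. Then work the ratchet lever by its upright grip, in repeated strokes, to jack the street deck up until its top is level with the main deck next to it, to the nearest click; the ratchet cannot lower it again, so do not overshoot. The three models must still be standing on their places in the row at the end.

Things in the scene. Friction and masses are not known exactly. Their poses are not given: they have to be found in the camera images.
- townhouse: tall model townhouse of frosted acrylic, 40 x 40 mm wide and 105 mm high: square block to the eaves at 85 mm, above it a gable roof rising to the ridge at 105 mm (the ridge runs along its x; its own +x and -x walls face sideways as it lies). Origin at the centre of its underside, +z from foot to ridge; at the start it lies flat on one side on the street deck, beside the row, +z level (pointing away from the lever side). About 120 g.
- house_mid (a point): point on the townhouse's own axis, 60 mm above its underside; same axes as the townhouse
- plot (a point): centre of the outlined 54 mm square plot on top of the street deck where the townhouse must stand, the middle place of a row of three places 80 mm apart along x. The axes are those of the display: x along the row towards the main deck, y across the row away from the lever, z up. It rises with the street deck
- plot_near (a point): the tree's place on top of the street deck, 80 mm from the plot on the side away from the main deck
- plot_far (a point): the cottage's place on top of the street deck, 80 mm from the plot on the main deck's side
- tree: loose model tree standing in the row: round foot 40 mm wide, 85 mm high, origin at the centre of its underside, z up
- cottage: loose low model house standing in the row, 40 x 40 mm, 70 mm high, origin at the centre of its underside, z up
- lift_deck (a joint): rise of the street deck (white board 220 x 240 x 10 mm, its top 75 mm above the table when fully down) in m: 0 is fully down, as at the start; each full stroke of the lever, from one end stop to the other and back, raises it by one ratchet tooth = 0.008; it stays where it is and cannot be lowered. Its top end is at 0.076
- main_deck (a joint): height setting of the main deck (the white board with three small houses, 4 mm beyond the street deck's far edge) in m. Clamped, does not move. The two tops are level when joint lift_deck has the same value; the start value differs from run to run, 0.021 to 0.043
- lift_edge (a point): point on the top of the street deck's edge that faces the main deck
- main_edge (a point): point on the top of the main deck's edge, opposite lift_edge
- lever (a joint): angle in rad of the ratchet lever about the upright axis at lever_axis. 0 = home stop (grip nearest the street deck), 0.62 = far stop (grip swung away from the deck); positive is counter-clockwise from above. Going up from home it is idle for about 0.2 rad, then turns the ratchet wheel and lifts the deck by 0.019 m per rad (6 to 9 N at the grip); going back it clicks over the next tooth (about 2 N) when below about 0.17. It has no spring and stays where it is left
- lever_axis (a point): point on the lever's upright turning axis, 115 mm above the table
- handle (a point): middle of the lever's upright round rubber grip: 26 mm in diameter, from 80 to 150 mm above the table, this point at 115 mm, 140 mm from the lever's axis. The flat lever arm below it has its top at 66 mm; the steel stem under the grip is 16 mm thick
Things that resemble listed ones, but are neither listed nor needed, are in the scene too. Leave any orange or red look-alike of the townhouse alone.

How it is judged:
By the outcome, as a careful person would: the job done as asked, in the order asked, and still so for the second after the job is handed in, with the robot touching nothing.
It also fails if it takes over 72 s, if anything falls off the work surface, if the arm or the gripper's body presses on something with over 40 N, if the wrist force passes 120 N, or if a joint passes its speed limit or range.

## Working session

There is one attempt and no reset: what is moved stays moved. The work goes in short steps, Python scripts to look and compute and a shell command to move; the robot and the scene stay as the last step left them, time stands still between calls to the robot, and variables do not carry over. Pictures are saved under pics/ and viewed, on a budget of 10 in all, crops included, one or two more only if the job needs it, and the job is handed in when it is done.

```bash
mkdir -p pics; ls; cat > h.py <<'E'
import numpy as np, cv2
from plant import telemetry, optics, workorder
from scipy.spatial.transform import Rotation as R
def cam(n):
    c=optics.read_camera(n); c['K']=np.array([[c['fx'],0,c['cx']],[0,c['fy'],c['cy']],[0,0,1.]]); c['D']=np.array(c['D'],float)
    c['Rm']=R.from_rotvec(c['rvec']).as_matrix(); c['t']=np.array(c['tvec'],float).ravel(); return c
def onplane(c,uv,z):
    p=cv2.undistortPoints(np.array(uv,float).reshape(-1,1,2),c['K'],c['D']).reshape(-1,2)
    d=np.c_[p,np.ones(len(p))]@c['Rm']; o=-c['Rm'].T@c['t']
    return o+d*((z-o[2])/d[:,2])[:,None]
def proj(c,P): return cv2.projectPoints(np.array(P,float).reshape(-1,1,3),np.array(c['rvec'],float),c['t'],c['K'],c['D'])[0].reshape(-1,2)
def tri(c1,u1,c2,u2):
    A=[];b=[]
    for c,u in((c1,u1),(c2,u2)):
        p=cv2.undistortPoints(np.array(u,float).reshape(-1,1,2),c['K'],c['D']).reshape(2)
        d=c['Rm'].T@np.r_[p,1];d/=np.linalg.norm(d);o=-c['Rm'].T@c['t'];M=np.eye(3)-np.outer(d,d);A.append(M);b.append(M@o)
    return np.linalg.solve(A[0]+A[1],b[0]+b[1])
E
python3 - <<'E'
from h import *
s=telemetry.read_state(); print(s)
a=cam('scene');b=cam('top')
for c in(a,b): print(-c['Rm'].T@c['t'],c['fx'])
cv2.imwrite('pics/scene.png',a['frame']);cv2.imwrite('pics/top.png',b['frame'])
E
```

```text
pics
{'t': 0.0, 'q': array([-1.34841186e+00,  1.31129341e-01,  1.48926420e+00, -6.08051099e-06,
        1.52297947e+00, -8.54171960e-02]), 'dq': array([-4.77033421e-04,  8.06787325e-05, -6.98535323e-04,  1.44284874e-03,
       -9.66072377e-04, -1.21430769e-03]), 'joint_torque': array([-4.76453843e-04, -5.59840357e+01, -4.91768610e+01,  7.67415692e-02,
        3.54196806e-02, -1.73217923e-04]), 'tool_pos': array([ 0.18167183, -0.57128453,  0.2346147 ]), 'orientation': array([ 0.98069067,  1.34061647, -0.97875692]), 'force': array([ 0.12915891, -0.63057513,  0.9316705 ]), 'wrist_torque': array([-0.04371658,  0.01585524,  0.03814364]), 'opening': 0.09294321206194177}
[1.32726655 0.56532141 0.62989191] 440.5841731674182
[0.43917219 0.07326611 1.08142893] 469.9453771110277
```

View pics/scene.png

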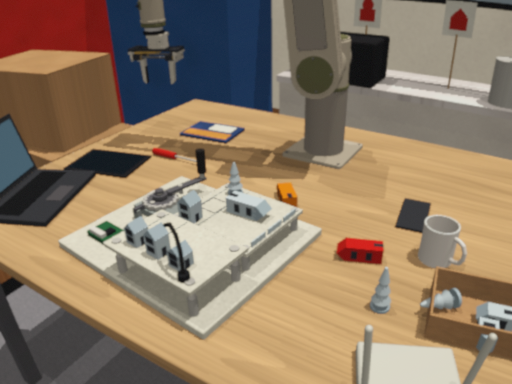

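View pics/top.png

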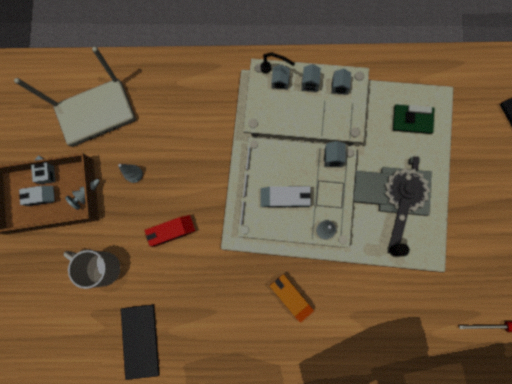

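The top picture has the street deck at about (245..352, 140..245), with the townhouse lying at (287,196), the empty plot at (330,194), the tree at (327,229), the cottage at (336,153) and the grip at (399,249). Next I'll enlarge that area.

```bash
python3 - <<'E'
from h import *
b=cam('top');f=b['frame']
cv2.imwrite('pics/topc.png',cv2.resize(f[110:270,220:450],None,fx=3.4,fy=3.4,interpolation=cv2.INTER_CUBIC))
for n,uv,z in(('house',(287,196),.095),('plot',(330,194),.075),('tree',(327,229),.1),('cott',(336,153),.145),('grip',(399,249),.15),('axis',(408,188),.1)): print(n,onplane(b,uv,z).round(3))
E
```

```text
house [[0.583 0.062 0.095]]
plot [[ 0.59  -0.031  0.075]]
tree [[ 0.513 -0.021  0.1  ]]
cott [[ 0.664 -0.037  0.145]]
grip [[ 0.47  -0.155  0.15 ]]
axis [[ 0.599 -0.191  0.1  ]]
```

View pics/topc.png

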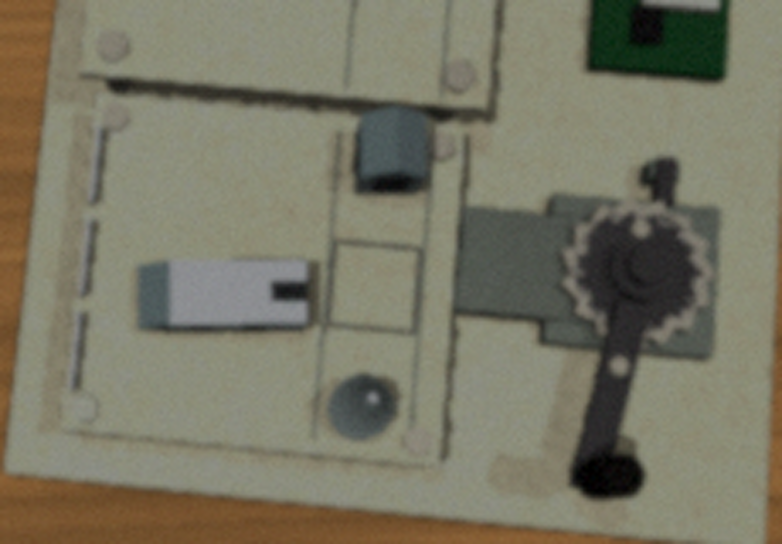

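```bash
python3 - <<'E'
from h import *
b=cam('top');f=b['frame']
u=lambda L:[(x/3.4+220-.35,y/3.4+110-.35) for x,y in L]
P=onplane(b,u([(335,241),(422,248),(414,331),(326,324)]),.075);print('plot',P.round(4).tolist(),P.mean(0).round(4),[np.linalg.norm(P[i]-P[i-1]).round(4) for i in range(4)])
rowd=(P[0]+P[1]-P[2]-P[3])[:2];print('rowyaw',np.degrees(np.arctan2(rowd[1],rowd[0])))
E1=onplane(b,u([(100,95),(468,136),(443,462),(64,430)]),.075);print('deckcorners',E1.round(3).tolist())
d=E1[1]-E1[2];print('yaw right edge',np.degrees(np.arctan2(d[1],d[0])),np.linalg.norm(d))
r=f[170:220,250:318].astype(int)
m=((r.min(2)>125)&(r[:,:,0]>=r[:,:,2]-2)).astype(np.uint8)
n,l,s,c=cv2.connectedComponentsWithStats(m);i=1+s[1:,4].argmax();ct=cv2.findContours((l==i).astype(np.uint8),0,2)[0][0]
bx=cv2.boxPoints(cv2.minAreaRect(ct))+[250,170];W=onplane(b,bx,.115)
print('box',bx.tolist(),W.round(4).tolist(),[np.linalg.norm(W[i]-W[i-1]).round(4) for i in range(4)])
print('hand house',onplane(b,u([(168,260),(310,260),(307,328),(168,328)]),.115).round(4).tolist())
print('grip',onplane(b,u([(608,475)]),.15).round(4),'axis',onplane(b,u([(640,266)]),.11).round(4))
s=telemetry.read_state();print(R.from_rotvec(s['orientation']).as_matrix().round(3))
E
```

```text
plot [[0.6198, -0.0061, 0.075], [0.6151, -0.0611, 0.075], [0.562, -0.0549, 0.075], [0.5665, 0.0003, 0.075]] [ 0.5908 -0.0305  0.075 ] [np.float64(0.0537), np.float64(0.0552), np.float64(0.0535), np.float64(0.0554)]
rowyaw -6.7246326964441545
deckcorners [[0.717, 0.145, 0.075], [0.688, -0.092, 0.075], [0.48, -0.071, 0.075], [0.499, 0.166, 0.075]]
yaw right edge -5.71682355883831 0.20916861364261016
box [[270.0, 187.0], [309.0, 187.0], [309.0, 204.0], [270.0, 204.0]] [[0.5992, 0.0973, 0.115], [0.599, 0.0163, 0.115], [0.5634, 0.0166, 0.115], [0.5635, 0.0973, 0.115]] [np.float64(0.0357), np.float64(0.0811), np.float64(0.0356), np.float64(0.0806)]
hand house [[0.6011, 0.0993, 0.115], [0.6009, 0.0125, 0.115], [0.559, 0.0147, 0.115], [0.559, 0.0992, 0.115]]
grip [[ 0.4697 -0.1542  0.15  ]] axis [[ 0.5975 -0.1882  0.11  ]]
[[-0.     0.953  0.303]
 [ 0.001  0.303 -0.953]
 [-1.     0.    -0.001]]
```

```bash
cat >> h.py <<'E'
def ori(tilt,yaw):
    # tool x = down, tilted by tilt deg toward +Y (neg: toward -Y); jaws (tool z) along +X; then yaw
    t=np.radians(tilt);x=np.array([0,np.sin(t),-np.cos(t)]);z=np.array([1,0,0.]);y=np.cross(z,x)
    return R.from_euler('z',yaw,degrees=True)*R.from_matrix(np.c_[x,y,z])
def plan(pos,rot,n=None):
    "per-row tool-frame step reaching pose (pos,rot) in n equal rows"
    s=telemetry.read_state();R0=R.from_rotvec(s['orientation']);p=R0.inv().apply(np.array(pos)-s['tool_pos'])
    rv=(R0.inv()*rot).as_rotvec();
    if n is None:n=int(max(1,np.ceil(np.linalg.norm(p)/.046),np.ceil(np.linalg.norm(rv)/.14)))
    Rs=R.from_rotvec(rv/n);A=sum((R.from_rotvec(rv*k/n).as_matrix() for k in range(n)),np.zeros((3,3)))
    t=np.linalg.solve(A,p);print('n',n,'step',t.round(4).tolist(),(rv/n).round(4).tolist(),'| t',round(s['t'],2),'pos',s['tool_pos'].round(4),'F',s['force'].round(1),'op',round(s['opening'],4))
E
python3 - <<'E'
from h import *
plan([.58,.215,.25],ori(-45,0));plan([.58,.215,.25],ori(-45,0),20)
E
```

```text
n 20 step [-0.0187, 0.0435, -0.009] [-0.0597, -0.0248, -0.0338] | t 0.2 pos [ 0.1817 -0.5715  0.235 ] F [-0.9  0.1  0.2] op 0.0933
n 20 step [-0.0187, 0.0435, -0.009] [-0.0597, -0.0248, -0.0338] | t 0.2 pos [ 0.1817 -0.5715  0.235 ] F [-0.9  0.1  0.2] op 0.0933
```

```bash
python3 - <<'E'
from h import *
plan([.58,.16,.28],ori(0,0),20)
E
```

```text
n 20 step [-0.0022, 0.0439, -0.0073] [-0.0631, -0.0, -0.0] | t 0.2 pos [ 0.1817 -0.5715  0.235 ] F [-0.9  0.1  0.2] op 0.0933
```

```bash
python3 -m inch '[[[-0.0022,0.0439,-0.0073,-0.063,0,0,1],[-0.0022,0.0439,-0.0073,-0.063,0,0,1],[-0.0022,0.0439,-0.0073,-0.063,0,0,1],[-0.0022,0.0439,-0.0073,-0.063,0,0,1],[-0.0022,0.0439,-0.0073,-0.063,0,0,1],[-0.0022,0.0439,-0.0073,-0.063,0,0,1],[-0.0022,0.0439,-0.0073,-0.063,0,0,1],[-0.0022,0.0439,-0.0073,-0.063,0,0,1],[-0.0022,0.0439,-0.0073,-0.063,0,0,1],[-0.0022,0.0439,-0.0073,-0.063,0,0,1],[-0.0022,0.0439,-0.0073,-0.063,0,0,1],[-0.0022,0.0439,-0.0073,-0.063,0,0,1],[-0.0022,0.0439,-0.0073,-0.063,0,0,1],[-0.0022,0.0439,-0.0073,-0.063,0,0,1],[-0.0022,0.0439,-0.0073,-0.063,0,0,1],[-0.0022,0.0439,-0.0073,-0.063,0,0,1],[-0.0022,0.0439,-0.0073,-0.063,0,0,1],[-0.0022,0.0439,-0.0073,-0.063,0,0,1],[-0.0022,0.0439,-0.0073,-0.063,0,0,1],[-0.0022,0.0439,-0.0073,-0.063,0,0,1]]]'
python3 - <<'E'
from h import *
plan([.58,.19,.25],ori(-45,0))
print(telemetry.read_state()['q'].round(2))
E
```

```text
t: 2.2
tool_pos: [0.576, 0.1883, 0.2758]
orientation: [-0.026, 1.576, 0.032]
force: [1.0, -1.2, -0.5]
opening: 0.093
n 6 step [0.0041, 0.0017, 0.0007] [0.0062, 0.0015, -0.1315] | t 2.2 pos [0.576  0.1883 0.2758] F [ 1.  -1.2 -0.5] op 0.093
[0.23 0.14 1.41 0.   1.6  0.19]
```

```bash
python3 -m inch '[[[0.004,0.0017,0.0007,0.006,0.0015,-0.1315,1],[0.004,0.0017,0.0007,0.006,0.0015,-0.1315,1],[0.004,0.0017,0.0007,0.006,0.0015,-0.1315,1],[0.004,0.0017,0.0007,0.006,0.0015,-0.1315,1],[0.004,0.0017,0.0007,0.006,0.0015,-0.1315,1],[0.004,0.0017,0.0007,0.006,0.0015,-0.1315,1],[0,0,0,0,0,0,1]]]'
python3 - <<'E'
from h import *
o=ori(-45,0);x=o.as_matrix()[:,0]
g=np.array([.58,.0737,.098])+.002*x
plan(g-.09*x,o)
print(telemetry.read_state()['q'].round(2))
c=cam('wrist');cv2.imwrite('pics/w1.png',c['frame']);print(-c['Rm'].T@c['t'])
for n,P in(('top foot',[[.601,.0137,.115],[.559,.0137,.115]]),('eave',[[.601,.099,.115],[.559,.099,.115]]),('plot',[[.5908,-.0305,.075]])):print(n,proj(c,P).round(0).tolist())
E
```

```text
t: 2.9
tool_pos: [0.5792, 0.1983, 0.2505]
orientation: [-0.641, 1.466, -0.629]
force: [-0.7, 0.4, -1.8]
opening: 0.0932
n 3 step [0.0358, 0.0073, 0.0] [0.001, 0.0039, 0.0094] | t 2.9 pos [0.5792 0.1983 0.2505] F [-0.7  0.4 -1.8] op 0.0932
[ 0.61  0.55  1.15 -0.69  1.89  0.53]
[0.57621981 0.35164629 0.30546651]
top foot [[267.0, 190.0], [233.0, 190.0]]
eave [[272.0, 149.0], [230.0, 149.0]]
plot [[257.0, 181.0]]
```

View pics/w1.png

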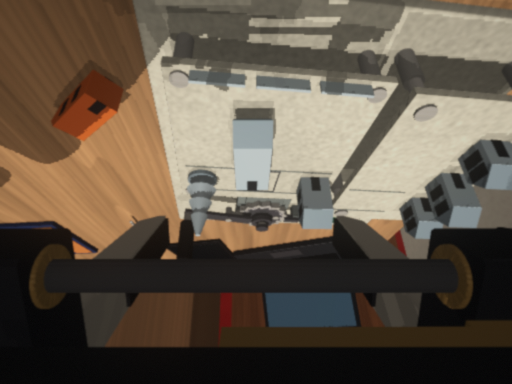

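The wrist view shows the townhouse's eaves at (233..273,149) and its foot at (237..270,190), within 3 px (about 2 mm) of the projected estimate. The tree is at (200,200) and the cottage at (316,203). I'll go in.

```bash
python3 -m inch '[[[0.0355,0.0073,0.0005,0.001,0.004,0.009,1],[0.0355,0.0073,0.0005,0.001,0.004,0.009,1],[0.0355,0.0073,0.0005,0.001,0.004,0.009,1],[0,0,0,0,0,0,1]]]'
python3 - <<'E'
from h import *
o=ori(-45,0);x=o.as_matrix()[:,0]
g=np.array([.581,.0737,.098])+.002*x
plan(g,o,4)
E
```

```text
t: 3.35
tool_pos: [0.5862, 0.137, 0.1667]
orientation: [-0.583, 1.477, -0.598]
force: [-1.0, -0.5, 0.4]
opening: 0.0925
n 4 step [0.0238, 0.0005, -0.0014] [-0.0033, 0.0019, -0.0072] | t 3.35 pos [0.5862 0.137  0.1667] F [-1.  -0.5  0.4] op 0.0925
```

```bash
python3 -m inch '[[[0.024,0.0005,-0.0014,-0.003,0.002,-0.007,1],[0.024,0.0005,-0.0014,-0.003,0.002,-0.007,1],[0.024,0.0005,-0.0014,-0.003,0.002,-0.007,1],[0.020,0.0005,-0.0014,-0.003,0.002,-0.007,1],[0,0,0,0,0,0,1]]]'
python3 - <<'E'
from h import *
o=ori(-45,0);x=o.as_matrix()[:,0]
g=np.array([.581,.0737,.098])+.002*x
plan(g,o,1)
E
```

```text
t: 3.85
tool_pos: [0.5881, 0.0745, 0.1112]
orientation: [-0.583, 1.47, -0.609]
force: [-0.2, -0.7, -0.1]
opening: 0.0929
n 1 step [0.012, 0.0084, -0.0074] [-0.0213, 0.0095, -0.0216] | t 3.85 pos [0.5881 0.0745 0.1112] F [-0.2 -0.7 -0.1] op 0.0929
```

```bash
python3 -m inch '[[[0.006,0.0045,-0.0035,-0.013,0.005,-0.012,1],[0.006,0.0045,-0.0035,-0.013,0.005,-0.012,1],[0,0,0,0,0,0,1]]]'
python3 - <<'E'
from h import *
o=ori(-45,0);x=o.as_matrix()[:,0]
g=np.array([.581,.0737,.098])+.002*x
plan(g,o,1)
E
```

```text
t: 4.15
tool_pos: [0.5832, 0.0743, 0.0995]
orientation: [-0.616, 1.48, -0.611]
force: [-0.4, 0.8, -0.1]
opening: 0.093
n 1 step [0.0035, 0.0006, -0.0022] [0.0018, 0.0028, -0.0001] | t 4.15 pos [0.5832 0.0743 0.0995] F [-0.4  0.8 -0.1] op 0.093
```

```bash
python3 -m inch '[[[0.002,0.0006,-0.001,0,0,0,0.3],[0,0,0,0,0,0,0.3],[0,0,0,0,0,0,0.3],[0,0,0,0,0,0,0.3],[0,0,0,0,0,0,0.3],[0,0,0,0,0,0,0.3],[0,0,0,0,0,0,0.3]]]' 25
python3 -m inch '[[[0,0,0,0,0,0,0.3],[0,0,0,0,0,0,0.3],[0,0,0,0,0,0,0.3]]]' 25
```

```text
t: 4.85
tool_pos: [0.5829, 0.0754, 0.0985]
orientation: [-0.616, 1.478, -0.609]
force: [-0.2, -1.0, 0.9]
opening: 0.0413
t: 5.15
tool_pos: [0.583, 0.0754, 0.0985]
orientation: [-0.616, 1.478, -0.609]
force: [0.3, 0.7, 0.1]
opening: 0.0399
```

```bash
cat >> h.py <<'E'
PLOT=np.array([.5908,-.0305,.075]);YAW=-6.4
def T(p,r):
    M=np.eye(4);M[:3,:3]=r.as_matrix();M[:3,3]=p;return M
def place(dz,n=None,yaw=YAW):
    M=np.load('tih.npy');G=T(PLOT+[0,0,dz],R.from_euler('z',yaw,degrees=True))@np.linalg.inv(M)
    plan(G[:3,3],R.from_matrix(G[:3,:3]),n)
def house():
    s=telemetry.read_state();H=T(s['tool_pos'],R.from_rotvec(s['orientation']))@np.load('tih.npy')
    print('house',H[:3,3].round(4),'zaxis',H[:3,2].round(3),'yaw',np.degrees(np.arctan2(H[1,0],H[0,0])).round(2))
E
python3 - <<'E'
from h import *
s=telemetry.read_state();r=R.from_rotvec(s['orientation']);tz=r.as_matrix()[:,2]
print(r.as_matrix().round(3))
hz=np.cross([0,0,1],tz);hz/=np.linalg.norm(hz);hx=np.array(tz);hy=np.cross(hz,hx)   # house z level
g=s['tool_pos']-.002*r.as_matrix()[:,0]
k=(.0137-g[1])/hz[1];p=g+k*hz;p[2]=.095
H=np.eye(4);H[:3,:3]=np.c_[hx,hy,hz];H[:3,3]=p;np.save('tih.npy',np.linalg.inv(T(s['tool_pos'],r))@H);house()
q=s['tool_pos']+[0,0,.15];plan(q,r)
E
```

```text
[[ 0.006 -0.002  1.   ]
 [-0.706  0.708  0.005]
 [-0.708 -0.706  0.002]]
house [0.5833 0.0137 0.095 ] zaxis [-0.005  1.     0.   ] yaw 0.31
n 4 step [-0.0265, -0.0265, 0.0001] [0.0, 0.0, 0.0] | t 5.15 pos [0.583  0.0754 0.0985] F [0.3 0.7 0.1] op 0.0399
```

```bash
python3 -m inch '[[[-0.01,-0.01,0,0,0,0,0.3],[-0.024,-0.024,0,0,0,0,0.3],[-0.024,-0.024,0,0,0,0,0.3],[-0.024,-0.024,0,0,0,0,0.3],[-0.024,-0.024,0,0,0,0,0.3]]]'
python3 - <<'E'
from h import *
house();place(.11);place(.11,16);place(.11,20)
E
```

```text
t: 5.65
tool_pos: [0.579, 0.0738, 0.2491]
orientation: [-0.623, 1.49, -0.609]
force: [1.0, 0.0, -2.2]
opening: 0.0403
house [0.5793 0.0122 0.2457] zaxis [-0.005  1.    -0.003] yaw 0.29
n 12 step [0.0009, -0.0099, 0.0013] [0.0108, -0.001, 0.1311] | t 5.65 pos [0.579  0.0738 0.2491] F [ 1.   0.  -2.2] op 0.0403
n 16 step [0.0005, -0.0074, 0.001] [0.0081, -0.0008, 0.0983] | t 5.65 pos [0.579  0.0738 0.2491] F [ 1.   0.  -2.2] op 0.0403
n 20 step [0.0004, -0.0059, 0.0008] [0.0065, -0.0006, 0.0786] | t 5.65 pos [0.579  0.0738 0.2491] F [ 1.   0.  -2.2] op 0.0403
```

```bash
python3 -m inch '[[[0.0005,-0.0074,0.001,0.008,-0.0008,0.0983,0.3],[0.0005,-0.0074,0.001,0.008,-0.0008,0.0983,0.3],[0.0005,-0.0074,0.001,0.008,-0.0008,0.0983,0.3],[0.0005,-0.0074,0.001,0.008,-0.0008,0.0983,0.3],[0.0005,-0.0074,0.001,0.008,-0.0008,0.0983,0.3],[0.0005,-0.0074,0.001,0.008,-0.0008,0.0983,0.3],[0.0005,-0.0074,0.001,0.008,-0.0008,0.0983,0.3],[0.0005,-0.0074,0.001,0.008,-0.0008,0.0983,0.3],[0.0005,-0.0074,0.001,0.008,-0.0008,0.0983,0.3],[0.0005,-0.0074,0.001,0.008,-0.0008,0.0983,0.3],[0.0005,-0.0074,0.001,0.008,-0.0008,0.0983,0.3],[0.0005,-0.0074,0.001,0.008,-0.0008,0.0983,0.3],[0.0005,-0.0074,0.001,0.008,-0.0008,0.0983,0.3],[0.0005,-0.0074,0.001,0.008,-0.0008,0.0983,0.3],[0.0005,-0.0074,0.001,0.008,-0.0008,0.0983,0.3],[0.0005,-0.0074,0.001,0.008,-0.0008,0.0983,0.3],[0,0,0,0,0,0,0.3]]]'
python3 - <<'E'
from h import *
house();place(.10);place(.04);print(telemetry.read_state()['q'].round(2))
a=cam('scene');f=a['frame'];cv2.imwrite('pics/s2.png',cv2.resize(f[150:330,60:330],None,fx=2.9,fy=2.9,interpolation=cv2.INTER_CUBIC))
E
```

```text
t: 7.35
tool_pos: [0.5929, -0.0377, 0.2755]
orientation: [0.71, 1.391, 0.591]
force: [-1.3, 0.1, -2.2]
opening: 0.0399
house [ 0.596  -0.0309  0.2141] zaxis [-0.045 -0.053  0.998] yaw -5.69
n 1 step [0.0283, -0.0266, -0.0044] [0.0371, 0.0178, -0.0579] | t 7.35 pos [ 0.5929 -0.0377  0.2755] F [-1.3  0.1 -2.2] op 0.0399
n 3 step [0.0232, -0.0234, -0.0018] [0.0124, 0.0059, -0.0193] | t 7.35 pos [ 0.5929 -0.0377  0.2755] F [-1.3  0.1 -2.2] op 0.0399
[-0.58  0.27  1.48  0.76  1.77 -0.49]
```

View pics/s2.png

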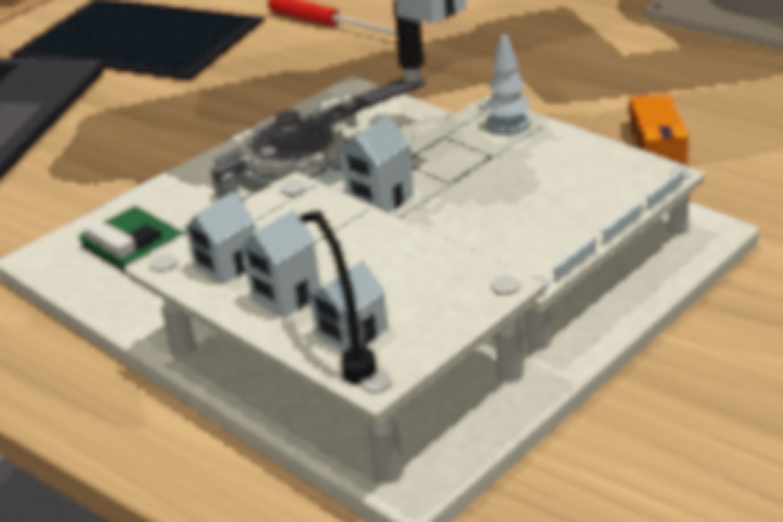

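The house is carried upright above the empty plot (crop 450,160), with tree and cottage standing. Correct the tilt and lower it.

```bash
python3 -m inch '[[[0.012,-0.0125,-0.001,0.012,0.006,-0.0193,0.3],[0.023,-0.0234,-0.0018,0.0124,0.006,-0.0193,0.3],[0.023,-0.0234,-0.0018,0.0124,0.006,-0.0193,0.3],[0.007,-0.0075,-0.0015,0,0,0,0.3],[0,0,0,0,0,0,0.3]]]'
python3 - <<'E'
from h import *
house();place(.025,2);place(0.0,4)
E
```

```text
t: 7.9
tool_pos: [0.5918, -0.0341, 0.1852]
orientation: [0.663, 1.436, 0.519]
force: [-0.0, -0.0, -1.0]
opening: 0.04
house [ 0.5928 -0.0321  0.1234] zaxis [-0.01   0.025  1.   ] yaw -5.87
n 2 step [0.0084, -0.0082, -0.0008] [0.0076, 0.0011, 0.0121] | t 7.9 pos [ 0.5918 -0.0341  0.1852] F [-0. -0. -1.] op 0.04
n 4 step [0.0087, -0.0085, -0.0004] [0.0038, 0.0006, 0.006] | t 7.9 pos [ 0.5918 -0.0341  0.1852] F [-0. -0. -1.] op 0.04
```

```bash
python3 -m inch '[[[0.0085,-0.0082,-0.0008,0.0076,0.001,0.0121,0.3],[0.0085,-0.0082,-0.0008,0.0076,0.001,0.0121,0.3],[0,0,0,0,0,0,0.3]]]'
python3 - <<'E'
from h import *
house();place(.010,1);
b=cam('top');f=b['frame'];cv2.imwrite('pics/t3.png',cv2.resize(f[130:250,235:425],None,fx=4,fy=4,interpolation=cv2.INTER_CUBIC))
E
```

```text
t: 8.2
tool_pos: [0.5918, -0.0335, 0.1634]
orientation: [0.689, 1.434, 0.53]
force: [-0.0, -0.3, -1.9]
opening: 0.0397
house [ 0.5925 -0.03    0.1017] zaxis [-0.005  0.001  1.   ] yaw -6.32
n 1 step [0.0113, -0.0123, -0.0014] [0.0044, 0.0024, 0.0007] | t 8.2 pos [ 0.5918 -0.0335  0.1634] F [-0.  -0.3 -1.9] op 0.0397
```

View pics/t3.png

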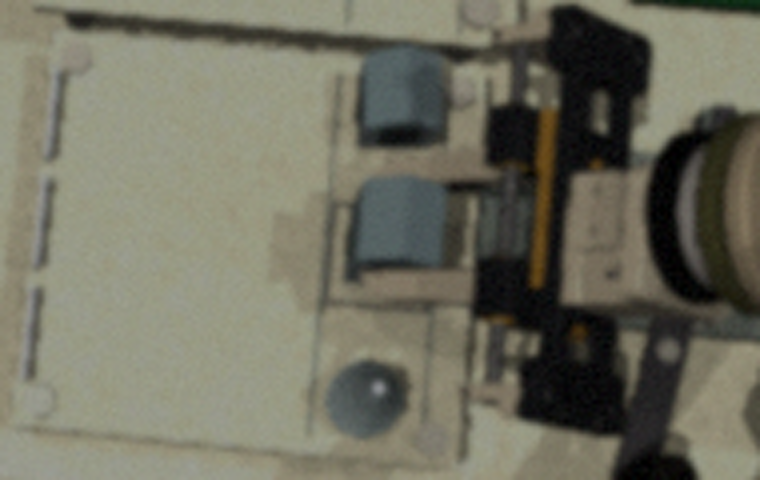

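The house hovers at crop (401,222), with the cottage at (402,95) and the tree at (368,398). I'll check its centre at eaves height against the tool estimate.

```bash
python3 - <<'E'
from h import *
b=cam('top')
u=lambda L:[(x/4+235-.4,y/4+130-.4) for x,y in L]
W=onplane(b,u([(360,180),(447,183),(440,267),(355,262)]),.187);print(W.round(4).tolist(),W.mean(0).round(4))
print('cottage eaves',onplane(b,u([(362,56),(446,58),(440,140),(360,137)]),.075+.052).mean(0).round(4))
print('plot top-left line etc',onplane(b,u([(332,199),(326,300)]),.075).round(4).tolist())
place(.0,1)
E
```

```text
[[0.6113, -0.0097, 0.187], [0.6097, -0.0514, 0.187], [0.5688, -0.0472, 0.187], [0.5713, -0.0067, 0.187]] [ 0.5903 -0.0288  0.187 ]
cottage eaves [ 0.6661 -0.0376  0.127 ]
plot top-left line etc [[0.6224, -0.0049, 0.075], [0.5672, -0.0009, 0.075]]
n 1 step [0.0197, -0.0202, -0.0023] [0.0059, 0.0039, 0.0016] | t 8.3 pos [ 0.5926 -0.0339  0.1649] F [-0.9  0.3 -1.9] op 0.0394
```

```bash
python3 -m inch '[[[0.007,-0.0075,-0.0005,0.002,0.002,0.001,0.3],[0.005,-0.0055,-0.0005,0.002,0.001,0,0.3],[0.0025,-0.0025,0,0,0,0,0.3],[0,0,0,0,0,0,0.3]]]'
python3 - <<'E'
from h import *
house();place(.0,1)
E
```

```text
t: 8.7
tool_pos: [0.5924, -0.0355, 0.1431]
orientation: [0.69, 1.434, 0.528]
force: [0.2, -0.7, -1.6]
opening: 0.0398
house [ 0.593  -0.0321  0.0814] zaxis [-0.004  0.002  1.   ] yaw -6.41
n 1 step [0.0054, -0.0036, -0.0021] [0.0026, 0.0028, 0.0015] | t 8.7 pos [ 0.5924 -0.0355  0.1431] F [ 0.2 -0.7 -1.6] op 0.0398
```

```bash
python3 -m inch '[[[0.003,-0.001,-0.001,0,0.002,0.001,0.3],[0.0015,-0.0015,0,0,0,0,0.3],[0,0,0,0,0,0,0.3]]]'
python3 - <<'E'
from h import *
house();place(.0,1)
E
```

```text
t: 9.0
tool_pos: [0.5915, -0.0338, 0.1378]
orientation: [0.691, 1.436, 0.53]
force: [-0.5, -0.8, -1.7]
opening: 0.0399
house [ 0.5921 -0.0304  0.0761] zaxis [-0.002  0.001  1.   ] yaw -6.32
n 1 step [0.0006, -0.001, -0.0011] [0.0027, 0.0007, 0.0003] | t 9.0 pos [ 0.5915 -0.0338  0.1378] F [-0.5 -0.8 -1.7] op 0.0399
```

```bash
python3 -m inch '[[[0.0008,-0.001,-0.0005,0,0,0,0.3],[0,0,0,0,0,0,0.3]]]'; python3 -m inch '[[[0.0008,-0.001,0,0,0,0,0.3],[0,0,0,0,0,0,0.3]]]'
```

```text
t: 9.2
tool_pos: [0.5913, -0.034, 0.1369]
orientation: [0.69, 1.435, 0.53]
force: [-0.4, 0.0, -0.8]
opening: 0.04
t: 9.4
tool_pos: [0.5916, -0.0342, 0.137]
orientation: [0.69, 1.434, 0.531]
force: [-0.7, 0.4, -1.1]
opening: 0.0403
```

```bash
python3 -m inch '[[[0.0015,-0.0015,0,0,0,0,0.3],[0,0,0,0,0,0,0.3]]]';python3 -m inch '[[[0.0015,-0.0015,0,0,0,0,0.3],[0,0,0,0,0,0,0.3]]]'
```

```text
t: 9.6
tool_pos: [0.592, -0.0345, 0.137]
orientation: [0.689, 1.432, 0.532]
force: [0.1, -0.4, -1.7]
opening: 0.04
t: 9.8
tool_pos: [0.5926, -0.0347, 0.1369]
orientation: [0.688, 1.43, 0.534]
force: [0.0, 0.1, -2.6]
opening: 0.0399
```

```bash
python3 - <<'E'
from h import *
s=telemetry.read_state();print(s['q'].round(3),s['dq'].round(3),s['joint_torque'].round(1),s['wrist_torque'].round(2))
a=cam('scene');house();place(0,1)
f=a['frame'];cv2.imwrite('pics/s3.png',cv2.resize(f[150:260,130:290],None,fx=5,fy=5,interpolation=cv2.INTER_CUBIC))
E
```

```text
[-0.555  0.395  1.566  0.698  1.581 -0.59 ] [-0.001 -0.004 -0.004  0.002  0.     0.001] [ -0.  -62.9 -42.5   4.6   3.2   0. ] [-0.54 -0.01  0.06]
house [ 0.5936 -0.0312  0.0751] zaxis [-0.009 -0.001  1.   ] yaw -6.23
n 1 step [0.0004, 0.0003, -0.0023] [0.0081, 0.0038, -0.0015] | t 9.85 pos [ 0.5927 -0.0347  0.1367] F [ 0.  -0.1 -1.2] op 0.0397
```

View pics/s3.png

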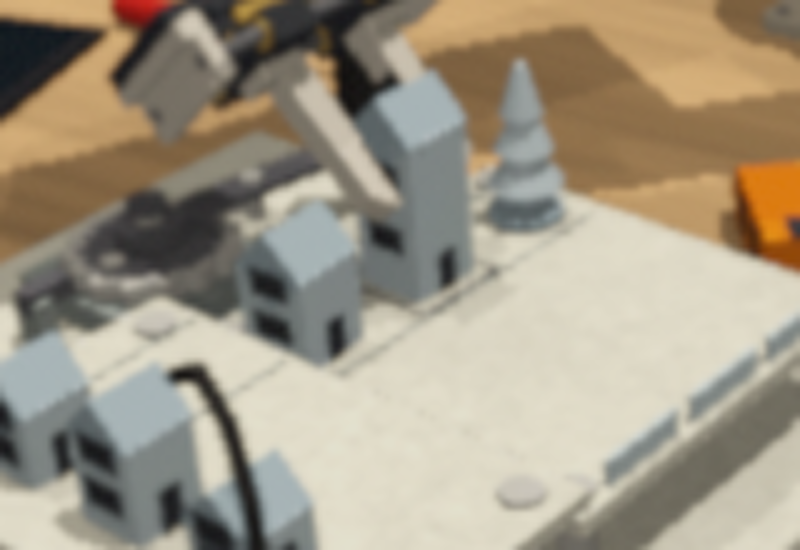

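The house stands on the deck inside the plot outline, with its foot at crop (410,290). The tool estimate puts the foot at z 0.0751. I'll release it.

```bash
python3 -m inch '[[[0,0,0,0,0,0,0.55],[0,0,0,0,0,0,0.55],[0,0,0,0,0,0,0.55],[0,0,0,0,0,0,0.55]]]'; python3 -m inch '[[[-0.01,0,0,0,0,0,0.55],[-0.02,0,0,0,0,0,0.55],[-0.04,0,0,0,0,0,0.55],[-0.04,0,0,0,0,0,0.55],[-0.04,0,0,0,0,0,0.55],[0,0,0,0,0,0,0.55]]]'
python3 - <<'E'
from h import *
b=cam('top');f=b['frame'];
cv2.imwrite('pics/t4.png',cv2.resize(f[50:270,230:440],None,fx=2.7,fy=2.7,interpolation=cv2.INTER_CUBIC));np.save('t4.npy',f)
plan([.47,-.155,.25],ori(0,0))
E
```

```text
t: 10.25
tool_pos: [0.5925, -0.0344, 0.1358]
orientation: [0.689, 1.431, 0.533]
force: [-0.3, 0.4, -0.7]
opening: 0.0515
t: 10.85
tool_pos: [0.5781, -0.1442, 0.2461]
orientation: [0.689, 1.435, 0.534]
force: [-0.6, 0.1, 0.3]
opening: 0.0514
n 6 step [-0.0025, -0.0024, -0.0178] [-0.0166, 0.0073, -0.1315] | t 10.9 pos [ 0.5778 -0.1426  0.244 ] F [-0.   1.2 -0.1] op 0.0508
```

View pics/t4.png

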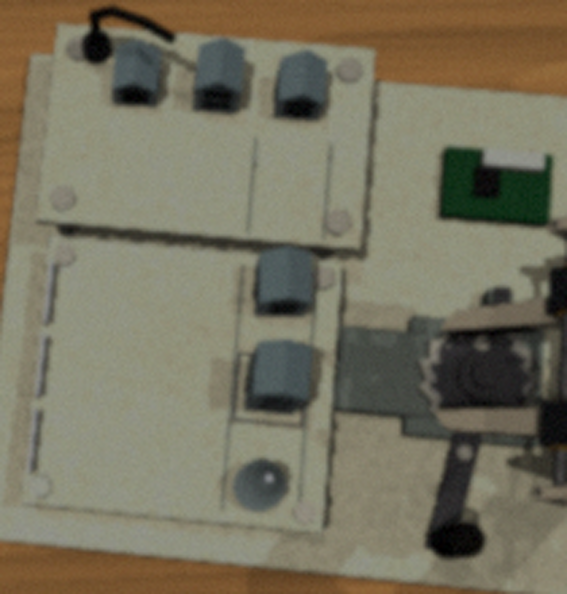

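All three models stand in the row: cottage (285,282), townhouse (280,375) and tree (262,484). Next I'll triangulate deck corners from both pictures, using the street deck (z 0.075) as a check.

```bash
python3 - <<'E'
from h import *
a=cam('scene');b=cam('top')
cv2.imwrite('pics/s5.png',a['frame'])
A=lambda x,y:(60+x/2.9-.35,150+y/2.9-.35)
B=lambda x,y:(230+x/2.7-.35,50+y/2.7-.35)
for n,s,t in(('main TL',(380,412),(58,25)),('main TR',(130,265),(375,48)),('main BL',(535,287),(38,220)),('street nearleft',(703,178),(26,500)),('street disc NL',(0,0),(0,0))):
    if s!=(0,0):
        P=tri(a,A(*s),b,B(*t));print(n,P.round(4),'res',(proj(a,[P])[0]-A(*s)).round(1),(proj(b,[P])[0]-B(*t)).round(1))
# discs on decks: main BR disc s2 (292,188)? 
S=lambda x,y:(130+x/5-.4,150+y/5-.4)
for n,s,t in(('disc main near -y',S(157,323),B(340,220)),('disc main near +y',S(521,491),B(62,198)),('disc main far +y?',A(165,264),B(349,69)),('plot corner near y+',S(492,270),B(236,417)),('tree tip',S(520,62),B(267,478))):
    P=tri(a,s,b,t);print(n,P.round(4),'res',(proj(a,[P])[0]-s).round(1))
g=tri(a,(201,150),b,(399,247));print('grip top',g,proj(a,[g]),proj(b,[g]))
E
```

```text
main TL [0.8895 0.1407 0.0974] res [-0.4 -0. ] [-0.3  0.2]
main TR [ 0.8644 -0.1157  0.1007] res [-0.6 -0.1] [-0.5  0.4]
main BL [0.7272 0.153  0.0944] res [1.3 0.1] [ 1.  -0.6]
street nearleft [0.5014 0.1666 0.0686] res [-0.9  0. ] [-0.9  0.5]
disc main near -y [ 0.7215 -0.0842  0.1005] res [-0.6 -0.1]
disc main near +y [0.7424 0.1354 0.0998] res [0.2 0. ]
disc main far +y? [ 0.8482 -0.0953  0.0989] res [-0.3 -0.1]
plot corner near y+ [ 0.5684 -0.003   0.0741] res [-0. -0.]
tree tip [ 0.513  -0.0186  0.1618] res [0.2 0. ]
grip top [ 0.47400532 -0.15488084  0.15076632] [[200.87140067 149.97925403]] [[398.84714005 247.10220375]]
```

The main deck's discs and corners come out at z ≈ 0.099–0.100, and the plot check gives 0.074. So main_deck ≈ 0.0245, which is 3 clicks. The grip is at (0.473,-0.155). Go above it with the jaws tangential.

```bash
python3 - <<'E'
from h import *
plan([.473,-.155,.24],ori(0,75))
E
```

```text
n 12 step [0.0009, 0.0037, -0.0087] [-0.1112, 0.0463, -0.0546] | t 11.0 pos [ 0.5768 -0.1397  0.2409] F [ 0.6  0.1 -0.8] op 0.0506
```

```bash
python3 -m inch '[[[0,0.0037,-0.0087,-0.111,0.046,-0.0546,0.6],[0,0.0037,-0.0087,-0.111,0.046,-0.0546,0.6],[0,0.0037,-0.0087,-0.111,0.046,-0.0546,0.6],[0,0.0037,-0.0087,-0.111,0.046,-0.0546,0.6],[0,0.0037,-0.0087,-0.111,0.046,-0.0546,0.6],[0,0.0037,-0.0087,-0.111,0.046,-0.0546,0.6],[0,0.0037,-0.0087,-0.111,0.046,-0.0546,0.6],[0,0.0037,-0.0087,-0.111,0.046,-0.0546,0.6],[0,0.0037,-0.0087,-0.111,0.046,-0.0546,0.6],[0,0.0037,-0.0087,-0.111,0.046,-0.0546,0.6],[0,0.0037,-0.0087,-0.111,0.046,-0.0546,0.6],[0,0.0037,-0.0087,-0.111,0.046,-0.0546,0.6],[0,0,0,0,0,0,0.6]]]'
python3 - <<'E'
from h import *
plan([.473,-.155,.2],ori(0,75))
c=cam('wrist');f=c['frame'];print(proj(c,[[.473,-.155,.15],[.473,-.155,.08]]).round(0).tolist())
g=cv2.cvtColor(f,6);cv2.imwrite('pics/w2.png',f)
E
```

```text
t: 12.3
tool_pos: [0.4617, -0.1452, 0.2264]
orientation: [-1.065, 1.307, 1.077]
force: [-0.2, -1.1, -0.3]
opening: 0.0556
n 1 step [0.0262, -0.0133, -0.0074] [0.0728, -0.0069, -0.0143] | t 12.3 pos [ 0.4617 -0.1452  0.2264] F [-0.2 -1.1 -0.3] op 0.0556
[[241.0, 221.0], [244.0, 198.0]]
```

View pics/w2.png

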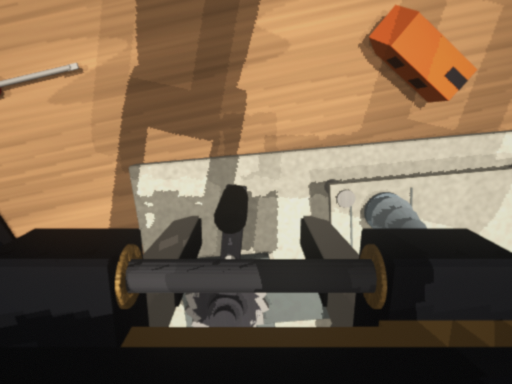

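The wrist view shows the top of the grip at about (231,219), against (241,221) projected. I'll correct for that.

```bash
python3 - <<'E'
from h import *
c=cam('wrist');p=onplane(c,[(231.5,219)],.15)[0];print(p, (onplane(c,[(215,219),(248,219)],.15)).round(4).tolist())
plan([.471,-.158,.17],ori(0,75))
E
```

```text
[ 0.47036573 -0.16161564  0.15      ] [[0.468, -0.174, 0.15], [0.4728, -0.1493, 0.15]]
n 2 step [0.0283, -0.0058, -0.0052] [0.0334, -0.0023, -0.008] | t 12.4 pos [ 0.4625 -0.1453  0.2266] F [ 0.1  1.2 -0.6] op 0.0561
```

```bash
python3 -m inch '[[[0.02,-0.0058,-0.0055,0.033,-0.002,-0.008,0.6],[0.02,-0.0058,-0.0055,0.033,-0.002,-0.008,0.6],[0,0,0,0,0,0,0.6]]]'
python3 - <<'E'
from h import *
plan([.471,-.1595,.123],ori(0,75),3)
E
```

```text
t: 12.7
tool_pos: [0.4721, -0.1575, 0.1845]
orientation: [-1.003, 1.325, 1.012]
force: [-0.9, 0.5, -0.1]
opening: 0.0558
n 3 step [0.0205, 0.0001, -0.0008] [-0.003, 0.0012, -0.0013] | t 12.7 pos [ 0.4721 -0.1575  0.1845] F [-0.9  0.5 -0.1] op 0.0558
```

Lower over the grip and close on it at 20 N.

```bash
python3 -m inch '[[[0.0205,0,-0.001,-0.003,0.001,-0.001,0.6],[0.0205,0,-0.001,-0.003,0.001,-0.001,0.6],[0.0205,0,-0.001,-0.003,0.001,-0.001,0.6],[0,0,0,0,0,0,0.6]]]'
python3 -m inch '[[[0,0,0,0,0,0,0],[0,0,0,0,0,0,0],[0,0,0,0,0,0,0],[0,0,0,0,0,0,0],[0,0,0,0,0,0,0],[0,0,0,0,0,0,0]]]' 20
python3 - <<'E'
from h import *
s=telemetry.read_state();print(R.from_rotvec(s['orientation']).as_matrix().round(3))
E
```

```text
t: 13.1
tool_pos: [0.4722, -0.1595, 0.1225]
orientation: [-1.004, 1.324, 1.017]
force: [-1.2, 1.6, -0.7]
opening: 0.0557
t: 13.7
tool_pos: [0.4744, -0.1601, 0.1269]
orientation: [-1.005, 1.323, 1.014]
force: [0.1, -1.1, -5.0]
opening: 0.0253
[[-0.002 -0.964  0.265]
 [ 0.005  0.265  0.964]
 [-1.     0.004  0.005]]
```

```bash
cat >> h.py <<'E'
AX=np.array([.6085,-.1945])
def lev():
    s=telemetry.read_state();d=s['tool_pos'][:2]-AX;m=R.from_rotvec(s['orientation']).as_matrix()
    print('lever ang deg',np.degrees(np.arctan2(d[1],d[0]))%360,'r',np.hypot(*d).round(4),'yaw',np.degrees(np.arctan2(m[1,2],m[0,2])).round(1),'toolx',m[:,0].round(3),s['tool_pos'].round(4),'F',s['force'].round(1),'Mz',s['wrist_torque'].round(2),'op',s['opening'].round(4),'t',s['t'])
E
python3 -c "
from h import *
lev()"
python3 -m inch '[[[0,-0.0004,-0.0108,-0.0775,0,0,0],[0,-0.0004,-0.0108,-0.0775,0,0,0],[0,-0.0004,-0.0108,-0.0775,0,0,0],[0,-0.0004,-0.0108,-0.0775,0,0,0]]]'
python3 -c "
from h import *
lev()"
python3 -m inch '[[[0,-0.0004,-0.0108,-0.0775,0,0,0],[0,-0.0004,-0.0108,-0.0775,0,0,0],[0,-0.0004,-0.0108,-0.0775,0,0,0]]]'
python3 -c "
from h import *
lev()"
```

```text
t: 14.1
tool_pos: [0.4677, -0.2006, 0.1268]
orientation: [-1.238, 1.18, 1.258]
force: [-2.0, 6.7, 1.8]
opening: 0.026
t: 14.4
tool_pos: [0.4709, -0.2312, 0.1267]
orientation: [-1.407, 1.049, 1.44]
force: [-3.4, 4.3, 2.5]
opening: 0.026Traceback (most recent call last):
  File "<string>", line 3, in <module>
    lev()
    ~~~^^
  File "h.py", line 41, in lev
    print('lever ang deg',np.degrees(np.arctan2(d[1],d[0]))%360,'r',np.hypot(*d).round(4),'yaw',np.degrees(np.arctan2(m[1,2],m[0,2])).round(1),'toolx',m[:,0].round(3),s['tool_pos'].round(4),'F',s['force'].round(1),'Mz',s['wrist_torque'].round(2),'op',s['opening'].round(4),'t',s['t'])
                                                                                                                                                                                                                                                           ^^^^^^^^^^^^^^^^^^
AttributeError: 'float' object has no attribute 'round'
Traceback (most recent call last):
  File "h.py", line 41, in lev
    print('lever ang deg',np.degrees(np.arctan2(d[1],d[0]))%360
[... 524 characters left out ...]
as no attribute 'round'
Traceback (most recent call last):
  File "h.py", line 41, in lev
    print('lever ang deg',np.degrees(np.arctan2(d[1],d[0]))%360,'r',np.hypot(*d).round(4),'yaw',np.degrees(np.arctan2(m[1,2],m[0,2])).round(1),'toolx',m[:,0].round(3),s['tool_pos'].round(4),'F',s['force'].round(1),'Mz',s['wrist_torque'].round(2),'op',s['opening'].round(4),'t',s['t'])
                                                                                                                                                                                                                                                           ^^^^^^^^^^^^^^^^^^
AttributeError: 'float' object has no attribute 'round'
```

```bash
sed -i "s/s\['opening'\].round(4)/round(s['opening'],4)/; s/AX=.*/AX=np.array([.6079,-.2023])/" h.py
python3 -m inch '[[[0,-0.0004,-0.0108,-0.0775,0,0,0],[0,-0.0004,-0.0080,-0.05,0,0,0]]]'
python3 -c "
from h import *
lev()"
python3 -m inch '[[[0,-0.0004,-0.007,-0.02,0,0,0],[0,-0.0004,-0.007,-0.01,0,0,0]]]'
python3 -c "
from h import *
lev()"
```

```text
t: 14.6
tool_pos: [0.4748, -0.2369, 0.1258]
orientation: [-1.479, 0.949, 1.55]
force: [-14.6, 36.7, 22.4]
opening: 0.037
lever ang deg 194.56129571770384 r 0.1375 yaw 114.8 toolx [-0.022  0.04  -0.999] [ 0.4748 -0.2369  0.1258] F [-14.6  36.7  22.4] Mz [ 5.93  2.51 -0.24] op 0.037 t 14.6
t: 14.8
tool_pos: [0.4753, -0.2359, 0.1251]
orientation: [-1.474, 0.911, 1.598]
force: [-24.6, 29.8, 25.6]
opening: 0.0369
lever ang deg 194.23531398671642 r 0.1368 yaw 116.9 toolx [-0.04   0.066 -0.997] [ 0.4753 -0.2359  0.1251] F [-24.6  29.8  25.6] Mz [5.21 3.88 0.05] op 0.0369 t 14.8
```

Reaction reached about 45 N. I'll relax a little and check with the scene camera how far the deck has risen.

```bash
python3 -m inch '[[[0,0,0.004,0.01,0,0,0],[0,0,0.002,0,0,0,0]]]'
cat >> h.py <<'E'
def lift():
    a=cam('scene');ref=cv2.imread('pics/s5.png');out=[]
    for P in([.515,-.0186,.13],[.592,-.03,.125],[.667,-.038,.11],[.6,.15,.08],[.70,.145,.08]):
        x,y=proj(a,[P])[0].round().astype(int);h=11
        t=ref[y-h:y+h,x-h:x+h];w=a['frame'][y-h-20:y+h+8,x-h-6:x+h+6]
        m=cv2.matchTemplate(w,t,5);_,v,_,(mx,my)=cv2.minMaxLoc(m)
        if 0<my<m.shape[0]-1:
            c=m[my-1:my+2,mx];my+=.5*(c[0]-c[2])/(c[0]-2*c[1]+c[2])
        s=(proj(a,[np.add(P,[0,0,.01])])-proj(a,[P]))[0][1]/10
        out.append((round((my-20)/s,1),mx-6,round(v,2)))
    print('lift mm',out)
    return a
E
python3 -c "
from h import *
lev();lift()"
```

```text
t: 15.0
tool_pos: [0.4719, -0.2271, 0.1258]
orientation: [-1.463, 0.913, 1.596]
force: [8.4, -0.9, -9.8]
opening: 0.028
lever ang deg 190.34115653980487 r 0.1382 yaw 116.4 toolx [-0.043  0.072 -0.996] [ 0.4719 -0.2271  0.1258] F [ 8.4 -0.9 -9.8] Mz [-0.88 -1.4  -0.4 ] op 0.028 t 15.0
lift mm [(np.float64(7.1), 0, 0.83), (np.float64(6.9), 0, 0.98), (np.float64(6.3), 0, 0.98), (np.float64(7.2), 0, 0.99), (np.float64(6.2), 0, 0.93)]
```

```bash
python3 -c "
from h import *
plan([.4744,-.160,.1265],ori(0,77),7)"
```

```text
n 7 step [0.0003, -0.002, 0.0096] [0.0983, 0.0111, -0.005] | t 15.05 pos [ 0.4718 -0.2271  0.1257] F [ 2.2  1.8 -5.2] op 0.0281
```

```bash
python3 -m inch '[[[0,-0.0012,0.0096,0.09,0.011,-0.005,0],[0,-0.0012,0.0096,0.09,0.011,-0.005,0],[0,-0.0012,0.0096,0.09,0.011,-0.005,0],[0,-0.0012,0.0096,0.09,0.011,-0.005,0],[0,-0.0012,0.0096,0.09,0.011,-0.005,0],[0,-0.0012,0.0096,0.09,0.011,-0.005,0]]]' 
python3 -c "
from h import *
lev()"
python3 -m inch '[[[0,-0.0005,0.0096,0.06,0.005,-0.0025,0],[0,-0.0005,0.008,0.04,0,0,0]]]' 
python3 -c "
from h import *
lev();lift()"
```

```text
t: 15.65
tool_pos: [0.4718, -0.1727, 0.1268]
orientation: [-1.139, 1.24, 1.128]
force: [4.5, -1.0, -6.5]
opening: 0.0256
lever ang deg 167.7229284782927 r 0.1393 yaw 84.3 toolx [ 0.015  0.004 -1.   ] [ 0.4718 -0.1727  0.1268] F [ 4.5 -1.  -6.5] Mz [-0.46 -0.51  0.07] op 0.0256 t 15.65
t: 15.85
tool_pos: [0.4763, -0.1561, 0.1269]
orientation: [-1.068, 1.286, 1.04]
force: [5.3, -4.1, -7.8]
opening: 0.0261
lever ang deg 160.6558119624285 r 0.1395 yaw 78.2 toolx [ 0.021 -0.005 -1.   ] [ 0.4763 -0.1561  0.1269] F [ 5.3 -4.1 -7.8] Mz [-0.56 -0.64 -0.15] op 0.0261 t 15.85
lift mm [(np.float64(5.6), 0, 0.81), (np.float64(6.8), 0, 0.96), (np.float64(5.7), 0, 0.93), (np.float64(7.2), 0, 0.99), (np.float64(6.3), 0, 0.93)]
```

```bash
python3 -m inch '[[[0,-0.0005,0.006,0.03,0.005,0,0],[0,-0.0005,0.006,0.03,0,0,0]]]' 
python3 -c "
from h import *
lev()"
python3 -m inch '[[[0,-0.0005,0.005,0.03,0.005,0,0]]]' 
python3 -c "
from h import *
lev()"
```

```text
t: 16.1
tool_pos: [0.4794, -0.1489, 0.1268]
orientation: [-1.028, 1.322, 0.985]
force: [-10.2, -39.5, -7.8]
opening: 0.0263
lever ang deg 157.420617557712 r 0.1392 yaw 74.5 toolx [ 0.018 -0.019 -1.   ] [ 0.4794 -0.1489  0.1268] F [-10.2 -39.5  -7.8] Mz [-5.85  1.46  0.  ] op 0.0263 t 16.1
t: 16.2
tool_pos: [0.4797, -0.1493, 0.1266]
orientation: [-1.013, 1.346, 0.955]
force: [-8.8, -28.0, -5.7]
opening: 0.0265
lever ang deg 157.54042789015838 r 0.1387 yaw 72.6 toolx [ 0.014 -0.033 -0.999] [ 0.4797 -0.1493  0.1266] F [ -8.8 -28.   -5.7] Mz [-3.79  1.08  0.05] op 0.0265 t 16.2
```

```bash
python3 -m inch '[[[0,0,-0.009,-0.06,0,0.02,0],[0,-0.0005,-0.0105,-0.0755,0,0.01,0],[0,-0.0005,-0.0105,-0.0755,0,0,0],[0,-0.0005,-0.0105,-0.0755,0,0,0],[0,-0.0005,-0.0105,-0.0755,0,0,0],[0,-0.0005,-0.0105,-0.0755,0,0,0]]]' 
python3 -c "
from h import *
lev()"
```

```text
t: 16.8
tool_pos: [0.4689, -0.2088, 0.1263]
orientation: [-1.312, 1.168, 1.333]
force: [-4.8, 5.8, 1.9]
opening: 0.0256
lever ang deg 182.6614009733907 r 0.1392 yaw 98.4 toolx [-0.029 -0.015 -0.999] [ 0.4689 -0.2088  0.1263] F [-4.8  5.8  1.9] Mz [ 1.46  0.44 -0.1 ] op 0.0256 t 16.8
```

```bash
python3 -m inch '[[[0,-0.0005,-0.0105,-0.0755,0.005,0.01,0],[0,-0.0005,-0.008,-0.06,0,0.01,0],[0,-0.0005,-0.004,-0.03,0,0,0]]]' 
python3 -c "
from h import *
lev();lift()"
```

```text
t: 17.1
tool_pos: [0.4715, -0.2298, 0.126]
orientation: [-1.421, 1.091, 1.482]
force: [-6.6, 5.5, 5.2]
opening: 0.0255
lever ang deg 191.41854489275934 r 0.1391 yaw 108.3 toolx [-0.055 -0.018 -0.998] [ 0.4715 -0.2298  0.126 ] F [-6.6  5.5  5.2] Mz [ 0.92  0.6  -0.08] op 0.0255 t 17.1
lift mm [(np.float64(12.9), 0, 0.78), (np.float64(14.1), 0, 0.97), (np.float64(13.5), 0, 0.97), (np.float64(12.8), -1, 0.97), (np.float64(14.9), 0, 0.88)]
```

```bash
python3 -m inch '[[[0,-0.0005,-0.005,-0.03,0.005,0.01,0],[0,-0.0005,-0.004,-0.02,0.01,0,0]]]' 
python3 -c "
from h import *
lev();lift()"
```

```text
t: 17.35
tool_pos: [0.4724, -0.2327, 0.1257]
orientation: [-1.452, 1.07, 1.53]
force: [-12.4, 28.9, 19.2]
opening: 0.0261
lever ang deg 192.65346997259107 r 0.1389 yaw 111.3 toolx [-0.068 -0.023 -0.997] [ 0.4724 -0.2327  0.1257] F [-12.4  28.9  19.2] Mz [ 4.86  2.04 -0.56] op 0.0261 t 17.35
lift mm [(np.float64(13.4), 0, 0.78), (np.float64(16.0), -1, 0.98), (np.float64(14.0), 0, 0.96), (np.float64(13.3), -1, 0.97), (np.float64(15.4), 0, 0.88)]
```

```bash
python3 -m inch '[[[0,0,0.007,0.04,-0.005,-0.03,0],[0,-0.0006,0.0105,0.08,0.005,-0.03,0],[0,-0.0006,0.0105,0.08,0.005,0,0],[0,-0.0006,0.0105,0.08,0.005,0,0],[0,-0.0006,0.0105,0.08,0.005,0,0],[0,-0.0006,0.0105,0.08,0.005,0,0],[0,-0.0006,0.0105,0.08,0,0,0]]]' 
python3 -c "
from h import *
lev()"
```

```text
t: 18.1
tool_pos: [0.4738, -0.1632, 0.1268]
orientation: [-1.111, 1.289, 1.064]
force: [8.7, -1.9, -8.2]
opening: 0.0259
lever ang deg 163.753561938514 r 0.1397 yaw 80.5 toolx [ 0.013 -0.025 -1.   ] [ 0.4738 -0.1632  0.1268] F [ 8.7 -1.9 -8.2] Mz [ 0.46 -1.24  0.25] op 0.0259 t 18.1
```

```bash
python3 -m inch '[[[0,-0.001,0.008,0.05,0.005,0.01,0],[0,-0.001,0.006,0.04,0.005,0.01,0],[0,0,0.004,0.02,0,0,0]]]' 
python3 -c "
from h import *
lev();lift()"
```

```text
t: 18.4
tool_pos: [0.4788, -0.149, 0.1266]
orientation: [-1.023, 1.361, 0.982]
force: [-5.7, -30.9, -8.0]
opening: 0.0267
lever ang deg 157.54921811226848 r 0.1396 yaw 73.8 toolx [-0.01  -0.038 -0.999] [ 0.4788 -0.149   0.1266] F [ -5.7 -30.9  -8. ] Mz [-4.17  0.69  0.19] op 0.0267 t 18.4
lift mm [(np.float64(-2.0), 1, 0.65), (np.float64(16.0), -1, 0.97), (np.float64(13.1), 0, 0.91), (np.float64(13.3), -1, 0.97), (np.float64(15.4), 0, 0.88)]
```

```bash
python3 -m inch '[[[0,0,-0.009,-0.06,0,0.03,0],[0,-0.0005,-0.0105,-0.0755,0,0.015,0],[0,-0.0005,-0.0105,-0.0755,0,0,0],[0,-0.0005,-0.0105,-0.0755,0,0,0],[0,-0.0005,-0.0105,-0.0755,0,0,0],[0,-0.0005,-0.0105,-0.0755,0,0,0],[0,-0.0005,-0.0105,-0.0755,0.005,0.01,0],[0,-0.0005,-0.0085,-0.06,0,0.01,0]]]' 
python3 -c "
from h import *
lev()"
python3 -m inch '[[[0,-0.0005,-0.006,-0.03,0,0,0],[0,-0.0005,-0.004,-0.02,0.01,0,0]]]' 
python3 -c "
from h import *
lev();lift()"
```

```text
t: 19.25
tool_pos: [0.4706, -0.2258, 0.1259]
orientation: [-1.392, 1.125, 1.505]
force: [-6.9, 5.2, 4.2]
opening: 0.0255
lever ang deg 189.70836926872002 r 0.1393 yaw 107.6 toolx [-0.094 -0.022 -0.995] [ 0.4706 -0.2258  0.1259] F [-6.9  5.2  4.2] Mz [ 0.62  0.64 -0.14] op 0.0255 t 19.25
t: 19.45
tool_pos: [0.4718, -0.2329, 0.1257]
orientation: [-1.427, 1.096, 1.549]
force: [-10.6, 27.1, 15.2]
opening: 0.0261
lever ang deg 192.67944055244564 r 0.1395 yaw 110.7 toolx [-0.099 -0.024 -0.995] [ 0.4718 -0.2329  0.1257] F [-10.6  27.1  15.2] Mz [ 4.25  1.78 -0.63] op 0.0261 t 19.45
lift mm [(np.float64(20.0), 0, 0.67), (np.float64(23.7), -1, 0.98), (np.float64(23.1), -1, 0.96), (np.float64(10.9), -6, 0.95), (np.float64(26.0), 1, 0.89)]
```

```bash
python3 -m inch '[[[0,0,0.007,0.04,-0.005,-0.03,0],[0,-0.0006,0.0105,0.08,0.005,-0.03,0],[0,-0.0006,0.0105,0.08,0.005,-0.02,0],[0,-0.0006,0.0105,0.08,0.005,0,0],[0,-0.0006,0.0105,0.08,0.005,0,0],[0,-0.0006,0.0105,0.08,0.005,0,0],[0,-0.0006,0.0105,0.08,0,0,0],[0,-0.001,0.008,0.05,0.005,0.01,0],[0,-0.001,0.006,0.04,0.005,0.01,0],[0,0,0.004,0.02,0,0,0]]]' 
python3 -c "
from h import *
lev();lift()"
```

```text
t: 20.5
tool_pos: [0.4784, -0.149, 0.1268]
orientation: [-1.007, 1.374, 0.983]
force: [-4.0, -23.2, -6.1]
opening: 0.0255
lever ang deg 157.63021279476754 r 0.1401 yaw 73.1 toolx [-0.022 -0.034 -0.999] [ 0.4784 -0.149   0.1268] F [ -4.  -23.2  -6.1] Mz [-2.73  0.42  0.25] op 0.0255 t 20.5
lift mm [(np.float64(5.0), 1, 0.63), (np.float64(23.7), -1, 0.97), (np.float64(23.0), -1, 0.95), (np.float64(10.9), -6, 0.95), (np.float64(26.0), 1, 0.89)]
```

```bash
python3 -m inch '[[[0,0,-0.002,0,0,0,0.55],[0,0,0,0,0,0,0.55],[0,0,0,0,0,0,0.55],[0,0,0,0,0,0,0.55],[-0.02,0,0,0,0,0,0.55],[-0.04,0,0,0,0,0,0.55],[-0.05,0,0,0,0,0,0.55],[-0.05,0,0,0,0,0,0.55],[0,-0.03,-0.03,0,0,0,0.55],[0,0,0,0,0,0,0.55]]]'
python3 -c "
from h import *
lev();a=lift();f=a['frame'];b=cam('top')['frame']
A=cv2.resize(f[165:310,60:330],None,fx=2.9,fy=2.9,interpolation=2)[:415,:783];B=cv2.resize(b[125:185,225:425],(783,180),interpolation=2)
cv2.imwrite('pics/f.png',np.vstack([A,B]));cv2.imwrite('pics/ffull.png',f);cv2.imwrite('pics/ftop.png',b)"
```

```text
t: 21.55
tool_pos: [0.5013, -0.1837, 0.2937]
orientation: [-1.008, 1.374, 0.983]
force: [-0.4, 0.8, -1.3]
opening: 0.0513
lever ang deg 170.07822843643305 r 0.1082 yaw 73.2 toolx [-0.022 -0.035 -0.999] [ 0.5013 -0.1837  0.2937] F [-0.4  0.8 -1.3] Mz [ 0.05 -0.11 -0.01] op 0.0513 t 21.55
lift mm [(np.float64(5.2), 1, 0.64), (np.float64(23.6), -1, 0.97), (np.float64(23.0), -1, 0.95), (np.float64(10.9), -6, 0.95), (np.float64(26.0), 1, 0.89)]
```

View pics/f.png

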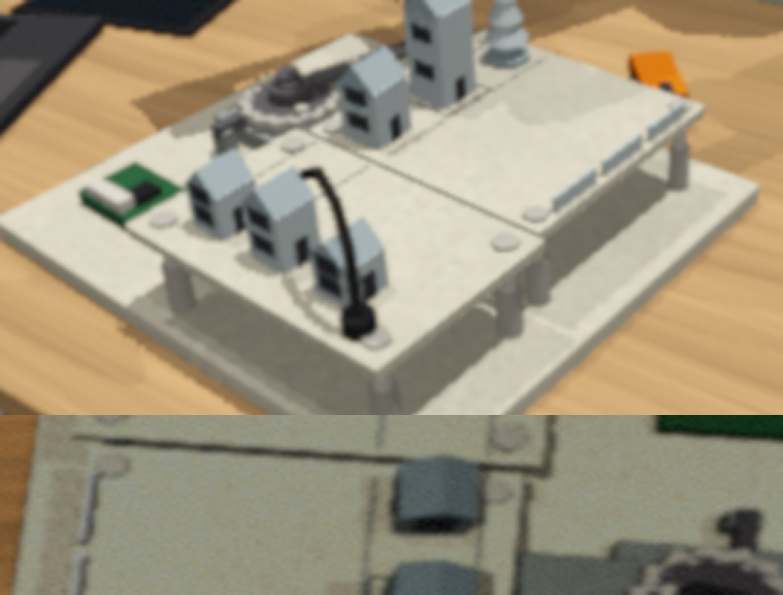

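The two decks' outer edges form one straight line through the joint at (545,238). The main edge's line extended to x = 703 gives y = 106.5, and the street edge is at 107; one click would be about 13 px. All three models are standing, so I'll hand in.

```bash
python3 -m inch '[[[-0.02,0,0,0,0,0,0.55],[0,0,0,0,0,0,0.55],[0,0,0,0,0,0,0.55]]]'; python3 -c "
from plant import workorder
print(workorder.close_job())"
```

```text
t: 21.95
tool_pos: [0.4997, -0.1787, 0.3127]
orientation: [-1.006, 1.373, 0.988]
force: [0.2, 0.2, -0.2]
opening: 0.0511
the job is handed in; nothing more can be done
None
```

I stood the townhouse on its plot and let go of it. I then worked the lever through three strokes, each to the far stop and back to the home stop, and handed the job in at about 22 s with the arm clear.

**Deck level:** The main deck measured about 24.5 mm (±2 mm) above the street deck's lowest position, so three clicks (24 mm) is the nearest. In the last picture the outer edges of the two decks run in one straight line across the joint. Lift readings on the townhouse and cottage were 23.0 to 23.7 mm.

**Models:** The townhouse, tree and cottage are all standing in their places in the last pictures. The townhouse was released within about 3 mm of the plot centre.

**Checks that disagreed or fell short:**
- **First stroke:** it began about 0.09 rad from home and struck the far stop at about 45 N, forcing the jaws open. That force came through the fingers on the grip, and later stop contacts were softer, up to about 41 N on one return to home.
- **Lift tracker:** it lost the tree (5 mm) and one fence point (11 mm) near the end. I did not use those readings; a third, at the deck's far corner, read 26 mm.

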